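Tuck the spanner tray's cover under its lip

TASK

Close the spanner tray on the bench: with the fingertips, push the standing sprung cover over until it lies flat on the tray, keep it pressed down and push it along by its rib, fully home, so that its free edge is tucked beneath the tray's lip; then let go, and the lip must hold it down. Do it by pushing alone: do not pinch the cover or its rib between the fingers, and leave the spanners in the tray and the other things on the bench where they are.

Things in the scene. Friction and masses are not known exactly. Their poses are not given: they have to be found in the camera images.
- tray: Grey sheet-metal spanner tray screwed to the bench, 144 mm in its x, 220 mm in its y, walls up to 27 mm; two spanners lie inside. Origin at bench level, near the tray's middle; z up. Its x runs from the hinged side (outer face x = -82 mm) to the lip side (outer face x = 62 mm); cover and lip are centred on y = 0. Hinge lugs at y = +-66.5 mm, x = -82 to -32 mm, stand 43 mm high.
- hinge_home (a point): Point fixed to the tray at tray x = -68, y = 0, z = 32 mm: middle of the hinge axis while joint cover_slide is 0. The hinge axis runs along the tray's y. The cover: aluminium plate, 100 mm from hinge axis to free edge, 120 mm wide along the hinge, 3 mm thick; lying flat, its top is 3 mm above the hinge axis (z = 35 mm).
- lip_mouth (a point): Point fixed to the tray at tray x = 44, y = 0, z = 37.5 mm: underside of the retaining lip where its flat part meets its flared mouth. The lip is 130 mm long in y and overhangs inward from the lip-side wall: flat part x = 44 to 62 mm; the mouth flares up to x = 36 mm, where its underside is at z = 43.5 mm. Highest point of the lip z = 47 mm.
- cover (a joint): Cover angle (rad): 0 flat across the tray towards the lip (hard stop), 1.57 upright, 1.95 leaning back away from the lip (stop). A 0.15 N m/rad spring drives it to 1.8, friction 0.03 N m: let go before it is tucked, it springs up again. About 4 N on it near its rib holds it flat. Tucked and released, it rises against the lip, to about 0.03.
- cover_slide (a joint): Travel of hinge pin and cover in the slotted lugs, along the tray's x towards the lip (m): 0 at the start, 0.024 fully home (stop). Friction about 5 N. At 0 the flat cover's edge ends 4 mm short of the lip's mouth; at 0.024 it is 12 mm beneath the lip's flat part. Slid before it is down, the cover lands on top of the lip.
- cover_rib (a point): Foot of the cover's cross rib, in the middle of its width, on the outer face of the plate (the upper face when flat), 63 mm from the hinge axis. The rib is 6 mm thick, 9 mm high and 112 mm long, along the hinge. Site axes: x along the cover from the hinge to the free edge, y along the hinge, z out of the outer face.
- cover_edge (a point): Middle of the cover's free edge, 100 mm from the hinge axis, at half thickness.
- spanner: Steel ring-and-open spanner, 200 x 38 x 7 mm, lying in the tray on the hinged side; origin at the middle of its underside. Leave it there.
- wrench: Steel adjustable wrench, 196 x 47 x 12 mm, lying in the tray on the lip side; origin at the middle of its underside. Leave it there.
- screw_jar: Small screw jar with pale lid, 69 x 67 x 81 mm, standing beyond the lip side of the tray; origin at the middle of its underside. Leave it alone.
- tape_measure: Yellow tape measure, 65 x 81 x 33 mm, beyond the lip side of the tray; origin at the middle of its underside. Leave it alone.
- pencil: Green pencil, 117 mm long, 7 mm thick, off the end of the tray; origin at its underside. Leave it alone.
- screw_box_1: Small yellow and blue cardboard box of screws, 55 x 85 x 45 mm, at the left front of the bench; origin at the middle of its underside. Leave it alone.
- scrub_brush: Scrubbing brush with green bristles up, 74 x 259 x 76 mm, to the left of the tray; origin at the middle of its underside. Leave it alone.
- masking_tape: Roll of masking tape, 104 mm across, 25 mm high, at the left, behind the brush; origin at the middle of its underside. Leave it alone.

How it is judged:
On the way:
1. the cover has been folded down flat, still short of the lip (value of joint cover below 0.12 rad and value of joint cover_slide below 0.01 m).
At the end, for the whole second after the job is handed in: The cover lies flat (below 0.05 rad), slid home (at least 19 of its 24 mm), at rest, with its free edge at least 6 mm beneath the flat part of the lip and lower than the lip's underside (value of joint cover below 0.05 rad and value of joint cover_slide above 0.019 m and velocity of joint cover between -0.05 and 0.05 rad/s and x of cover_edge in the frame of lip_mouth above 0.006 m and z of cover_edge in the frame of lip_mouth below 0 m); the robot touches nothing.
It fails at once if the cover plate is pinched between the fingers (contact force between the fingers and cover above 0.5 N and z of the grasp point in the frame of cover_rib between -0.006 and 0.003 m and x of the grasp point in the frame of cover_rib between -0.063 and 0.045 m and y of the grasp point in the frame of cover_rib between -0.068 and 0.068 m).
It fails at once if the rib is pinched between the fingers (value of joint cover below 0.15 rad and contact force between the fingers and cover above 0.5 N and z of the grasp point in the frame of cover_rib below 0.022 m and x of the grasp point in the frame of cover_rib between -0.004 and 0.004 m).
It fails at once if a spanner is lifted or moved in the tray (distance of any of spanner, wrench from where it was at the start of the episode above 0.02 m).
It fails at once if another thing on the bench is moved or lifted (distance of any of screw_jar, tape_measure, screw_box_1, scrub_brush, masking_tape from where it was at the start of the episode above 0.02 m or distance of pencil from where it was at the start of the episode above 0.03 m).
It also fails if it takes over 35 s, if anything falls off the work surface, if the arm or the gripper's body presses on something with over 40 N, if the wrist force passes 120 N, or if a joint passes its speed limit or range.

ROBOT

A 6-joint arm with a two-finger parallel gripper is mounted at the origin on a cart in front of the work surface, level with it; the furniture and walls round the work are solid. World frame = base frame: x ahead of the robot, y to its left, z up, the work surface at z = 0. Lengths are in m, angles in rad, forces in N, time in s.
With the tool pointing down it reaches from about 0.375 to 0.975 m from the base axis. Payload 3.8 kg.
Tool frame: the origin (TCP) lies on the centre line of the jaws, within the pads' length; the fingertips stand 14 mm ahead of it and the grasp point (between the pads) lies 5 mm behind it (r.tips_ahead is the distance from the TCP to the fingertips, in m); z points along the fingers, y is the line along which they close (so a half turn about z gives the same grasp; the last joint's range is limited). The gripper opens to 85 mm and grips with 20 to 120 N. Pads are 22 mm wide; open, the fingers measure 114 mm over their backs; the gripper's body (76 mm by 85 mm) begins 54 mm behind the grasp point. The pads swing forward as they close: fully open they stand 13 mm farther back than shut.
Start: joints at [1.167, 0.264, 1.604, -0, 1.274, -0.037], TCP at [0.242, 0.63, 0.245] pointing down, gripper open.
Joint ranges: [-2.63, 2.63], [-0.94, 2.18], [0.31, 2.57], [-1.31, 4.45], [0, 2.66], [-2.55, 2.55]. Speed limits (rad/s): [2.57, 2.57, 3.14, 3.14, 3.14, 3.14].

INTERFACE

Orientations are given as a rotation vector (axis times angle).
In Python, from bench import r, viewer, ticket gives the robot as it stands.
- The arm moves only by the tool play_rows, never from a script. Its argument "deltas" is a list of rows, each a list of 3 entries, a list of its own where there are three numbers: the opening, from 0 (shut) to 1 (fully open), then the shift along the tool's x, y, z in units of 40 mm (1.0 is 40 mm), then the turn, a rotation vector about the tool's x, y, z in units of 5 degrees (1.0 is 5 degrees). A call has 1 to 12 rows; each row is the pose to reach, as a shift and turn from the pose commanded when the call began, along the tool's axes at that moment; what a row does not reach only later rows make up. A row lasts 1/8 s, in which the tool goes at most 62.5 mm and 10.7 degrees, less where a joint would pass 70% of its speed; a pose out of reach is approached as far as the arm can. A call with a gripper value outside its range is refused whole. The fingers move at their own pace and stop on an object; "grip_force" is the grip in N (left out, the last holds). Time passes only in rows, so rows that repeat a pose let the fingers close. It gives the time, the measured TCP pose, the force, the opening and the grip force at its end, in the units of the state.
- r.get_obs(): the state, without advancing time (a new reading comes with each control period).
- viewer.snapshot(name): name is "side" or "top"; returns a dict with "color" (480x640x3 uint8, blue, green, red), "camera_matrix" (3x3 intrinsics, pixels), "view" (4x4, takes a point from world to camera coordinates). Camera axes: x right, y up, looking along -z (the intrinsics and any distortion apply to the point x, -y, -z); pixel columns grow to the right and rows downward; lengths in m; the calibration is good to about 2 mm. A picture is of the moment at which its call begins. There is no depth.
- ticket.job_done(): hands the job in; it is judged then, once.
The state is a dict: "clock": time; "joint_positions": joint angles; "joint_vel": joint speeds; "effort": joint torques, N m; "eef_pos": TCP position; "tool_rot": TCP orientation; "contact_force": force on the tool from outside, world axes, zero at the start; "ft_torque": the same for the moment, N m; "gripper_width": finger opening in m; "finger_force": force on a finger pad.
Only numpy, scipy, OpenCV 4.12 (cv2) and the standard library are available. Lean on these libraries where they do the work, as an engineer would, in place of code of your own. Each camera call takes 0.05 s, during which the arm holds its last target. There are 200 camera calls.

## Working session

There is one attempt and no reset: what is moved stays moved. The work goes in short steps, Python scripts to look and compute and a tool call to move; the robot and the scene stay as the last step left them, time stands still between calls to the robot, and variables do not carry over. Pictures are saved under pics/ and viewed, at most 10 in all, crops included, and the job is handed in when it is done.

Besides the shell and the picture viewer there is one more tool, called after "Emit:" in YAML: its name, and indented under it one key for each argument. play_rows: Moves the arm, as the interface text tells. Its arguments: {"type":"object","properties":{"deltas":{"type":"array","items":{"type":"array"}},"grip_force":{"type":"number"}},"required":["deltas"]}

```bash
mkdir -p pics; ls
python3 - <<'E'
from bench import r, viewer
import cv2,numpy as np
np.set_printoptions(precision=4,suppress=True)
for n in ("side","top"):
    s=viewer.snapshot(n); cv2.imwrite(f"pics/{n}0.png",s["color"]); print(n,s["camera_matrix"],s["view"],[k for k in s])
o=r.get_obs(); print(o["clock"],o["eef_pos"],o["tool_rot"],o["gripper_width"],r.tips_ahead)
E
```

```text
pics
side [[438.4143   0.     314.8328]
 [  0.     438.4143 237.4458]
 [  0.       0.       1.    ]] [[ 0.9882 -0.1519  0.0203 -0.4968]
 [ 0.0794  0.6206  0.7801 -0.1466]
 [-0.1311 -0.7693  0.6253 -0.7939]
 [ 0.      0.      0.      1.    ]] ['color', 'camera_matrix', 'view']
top [[612.7698   0.     324.4241]
 [  0.     612.7698 244.1076]
 [  0.       0.       1.    ]] [[-0.019  -0.9997  0.0157  0.1337]
 [ 0.9874 -0.0163  0.1577 -0.5167]
 [-0.1574  0.0185  0.9874 -0.9649]
 [ 0.      0.      0.      1.    ]] ['color', 'camera_matrix', 'view']
0.1 [0.2418 0.6295 0.2441] [-0.5729 -3.0885  0.0031] 0.0854485692258273 0.014
```

View pics/side0.png

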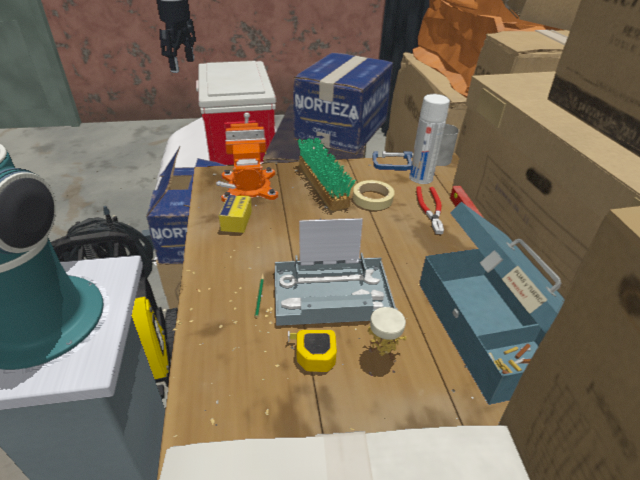

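View pics/top0.png

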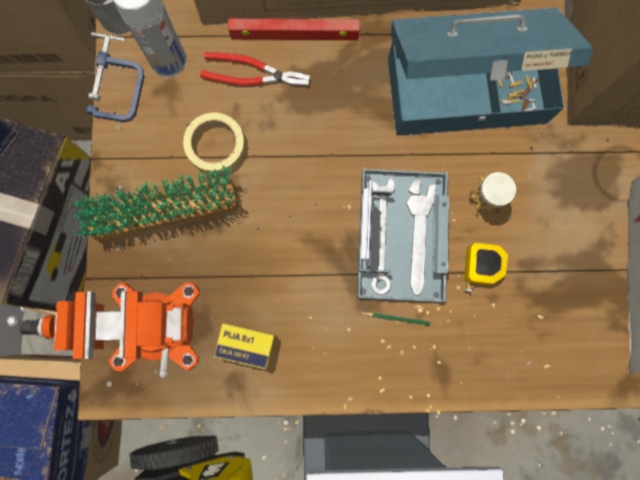

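The top view shows the tray at px x 360–448, y 170–302, with the hinge on the left (+y world) and the lip on the right. The brush, tape and box are to its left, and the jar and tape measure to its right. I'll zoom in to read the corners.

Run:
```python
import cv2,numpy as np
a=cv2.imread("pics/top0.png")[160:312,350:460]; b=cv2.imread("pics/side0.png")[210:335,265:405]
a=cv2.resize(a,None,fx=3.5,fy=3.5,interpolation=cv2.INTER_CUBIC);b=cv2.resize(b,None,fx=3,fy=3,interpolation=cv2.INTER_CUBIC)
c=np.zeros((600,800,3),np.uint8); c[:a.shape[0],:a.shape[1]]=a; c[:b.shape[0],380:380+b.shape[1]]=b[:,:420]
cv2.imwrite("pics/crop0.png",c)
```

```text
(no output)
```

View pics/crop0.png

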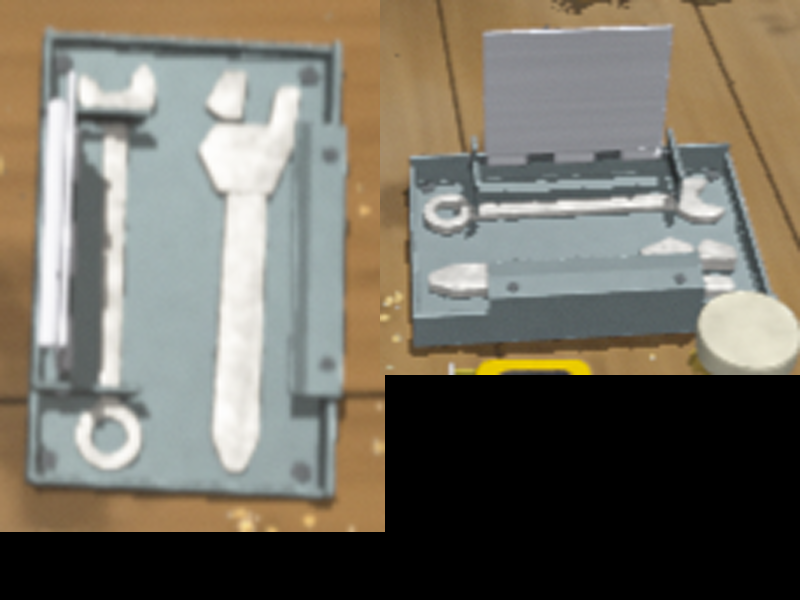

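```bash
cat > h.py <<'E'
import numpy as np
def ray(s,u,v,z):
    K,V=s["camera_matrix"],s["view"]
    d=np.linalg.inv(K)@[u,v,1.]; d=V[:3,:3].T@(d*[1,-1,-1]); c=-V[:3,:3].T@V[:3,3]
    return c+d*(z-c[2])/d[2]
def proj(s,p):
    q=s["view"]@np.append(p,1); q=q[:3]*[1,-1,-1]; q=s["camera_matrix"]@q; return q[:2]/q[2]
E
cat > m.py <<'E'
from h import *
from bench import r, viewer
import cv2
np.set_printoptions(precision=4,suppress=True)
t=viewer.snapshot("top"); s=viewer.snapshot("side")
# tray coords (m) <-> crop px
T=[(46,33,-.082,.110,.027),(341,45,.062,.110,.027),(29,487,-.082,-.110,.027),(332,495,.062,-.110,.027),(344,125,.062,.065,.045),(343,395,.062,-.065,.045)]
S=[(412,158,-.082,-.11,.027),(733,146,-.082,.11,.027),(415,345,.062,-.11,0),(485,312-50,.040,-.065,.045)]
W=[];Q=[]
for u,v,x,y,z in T: W.append(ray(t,350+u/3.5,160+v/3.5,z)[:2]);Q.append((x,y))
for u,v,x,y,z in S[:3]: print("side",ray(s,265+(u-380)/3,210+v/3,z)[:2],(x,y))
W=np.array(W);Q=np.array(Q);print(W)
print(np.linalg.norm(W[0]-W[1]),np.linalg.norm(W[2]-W[3]),np.linalg.norm(W[0]-W[2]),np.linalg.norm(W[1]-W[3]))
# rigid fit
mc,wc=Q.mean(0),W.mean(0); H=(Q-mc).T@(W-wc); th=np.arctan2(H[0,1]-H[1,0],H[0,0]+H[1,1])
R=np.array([[np.cos(th),-np.sin(th)],[np.sin(th),np.cos(th)]]); o=wc-R@mc
print("yaw",np.degrees(th),"origin",o); print("res",(Q@R.T+o-W))
np.savez("tray.npz",R=R,o=o)
C=[(-.068,.06,.132),(-.068,-.06,.132)]
for c in C:
    w=np.append(R@c[:2]+o,c[2]); print(c,w,proj(s,w),proj(t,w))
E
python3 m.py
```

```text
side [0.4323 0.065 ] (-0.082, -0.11)
side [0.6506 0.0489] (-0.082, 0.11)
side [ 0.4217 -0.0729] (0.062, -0.11)
[[ 0.6482  0.0561]
 [ 0.6401 -0.087 ]
 [ 0.4288  0.0704]
 [ 0.4225 -0.0717]
 [ 0.596  -0.0823]
 [ 0.4676 -0.0753]]
0.1433354786621939 0.14228726766938193 0.2198659158705829 0.21814297127437432
yaw -93.45123468418379 origin [ 0.5347 -0.0177]
res [[ 0.0012  0.0015]
 [ 0.0007  0.0008]
 [ 0.001   0.0004]
 [-0.0013 -0.0012]
 [-0.0002 -0.0011]
 [-0.0015 -0.0003]]
(-0.068, 0.06, 0.132) [0.5987 0.0466 0.132 ] [362.8326 220.0155] [375.7683 181.7143]
(-0.068, -0.06, 0.132) [0.4789 0.0538 0.132 ] [299.2081 222.4991] [373.509  260.2233]
```

```bash
cat > g.py <<'E'
from h import *
from scipy.spatial.transform import Rotation as Ro
np.set_printoptions(precision=3,suppress=True)
d=np.load("tray.npz"); R3=np.eye(3); R3[:2,:2]=d["R"]; o3=np.append(d["o"],0)
def state(ob):
    R=Ro.from_rotvec(ob["tool_rot"]).as_matrix(); p=R3.T@(np.array(ob["eef_pos"])-o3)
    print("t",round(ob["clock"],2),"tcp tray",p*1000,"tool axes in tray (cols):\n",R3.T@R,"\nF tray",R3.T@np.array(ob["contact_force"]),ob["gripper_width"])
    return R,p
def plan(ob,targets):  # targets: tray xyz mm of fingertip centre; prints tool-unit shift + turn
    R,p=state(ob)
    G0=np.array([[-1,0,0],[0,1,0],[0,0,-1.]]); best=None
    for sg in(1,-1):
        G=R3@(G0@np.diag([sg,sg,1])); rv=Ro.from_matrix(R.T@G).as_rotvec()
        if best is None or np.linalg.norm(rv)<np.linalg.norm(best): best=rv
    print("turn units",np.degrees(best)/5)
    for t in targets:
        w=R3@((np.array(t)+[0,0,14])/1000)+o3
        print(t,R.T@(w-ob["eef_pos"])/.04)
E
python3 - <<'E'
from g import *
from bench import r
ob=r.get_obs(); plan(ob,[(-150,0,160),(-125,0,75)]); print(ob["joint_positions"])
E
```

```text
t 0.2 tcp tray [-628.54  -331.229  244.401] tool axes in tray (cols):
 [[-0.302 -0.953  0.001]
 [-0.953  0.302 -0.001]
 [ 0.    -0.002 -1.   ]] 
F tray [ 0.944  0.192 -0.578] 0.08530281517172307
turn units [-0.015  0.01  14.487]
(-150, 0, 160) [-11.505  -8.904   1.773]
(-125, 0, 75) [-11.694  -9.497   3.899]
[ 1.167  0.264  1.605  0.     1.274 -0.037]
```

Emit:
play_rows:
  deltas:
    - [0,[0,0,-1.2],[0,0,0]]
    - [0,[-0.8,-0.6,-2.2],[0,0,1.5]]
    - [0,[-2,-1.5,-2.5],[0,0,3.5]]
    - [0,[-3.2,-2.5,-2.5],[0,0,5.5]]
    - [0,[-4.4,-3.5,-2.5],[0,0,7.5]]
    - [0,[-5.6,-4.4,-2.5],[0,0,9.5]]
    - [0,[-6.8,-5.3,-2.5],[0,0,11.5]]
    - [0,[-8,-6.2,-2.2],[0,0,13.5]]
    - [0,[-9.2,-7.1,-1.5],[0,0,14.5]]
    - [0,[-10.4,-8,-0.5],[0,0,14.5]]
    - [0,[-11.5,-8.9,0.5],[0,0,14.5]]
    - [0,[-11.5,-8.9,1.2],[0,0,14.5]]
  grip_force: 30

```text
clock: 1.7
eef_pos: [0.5453, 0.1301, 0.1966]
tool_rot: [2.291, 2.148, 0.001]
contact_force: [0.6, 0.2, -0.3]
gripper_width: -0.0
finger_force: 0.0
```

Run:
```python
from g import *
from bench import r,viewer
import cv2
ob=r.get_obs(); plan(ob,[(-150,0,160),(-135,0,70)])
s=viewer.snapshot("side");t=viewer.snapshot("top")
cv2.imwrite("pics/p1.png",np.hstack([s["color"][100:400,200:500],t["color"][100:400,250:550]]))
```

```text
t 1.7 tcp tray [-148.18     1.658  196.566] tool axes in tray (cols):
 [[-1.     0.004  0.   ]
 [ 0.004  1.     0.002]
 [-0.     0.002 -1.   ]] 
F tray [-0.188  0.552 -0.308] -1.0654139334508874e-05
turn units [ 0.018  0.003 -0.049]
(-150, 0, 160) [ 0.045 -0.043  0.564]
(-135, 0, 70) [-0.329 -0.044  2.814]
```

View pics/p1.png

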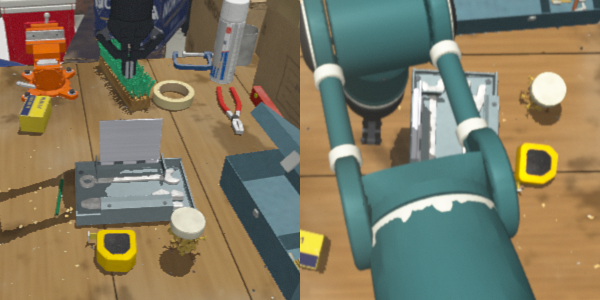

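The fingers are shut and aligned behind the cover. Next I lower them and start pushing.

Emit:
play_rows:
  deltas:
    - [0,[-0.1,-0.04,1.3],[0,0,0]]
    - [0,[-0.33,-0.04,2.5],[0,0,0]]
    - [0,[-0.6,-0.04,2.5],[0,0,0]]
    - [0,[-0.9,-0.04,2.5],[0,0,0]]
    - [0,[-1.1,-0.04,2.5],[0,0,0]]
    - [0,[-1.3,-0.04,2.5],[0,0,0]]
    - [0,[-1.5,-0.04,2.5],[0,0,0]]
    - [0,[-1.7,-0.04,2.5],[0,0,0]]
    - [0,[-1.87,-0.04,2.5],[0,0,0]]
    - [0,[-1.87,-0.04,2.5],[0,0,0]]

```text
clock: 3.05
eef_pos: [0.5375, 0.0577, 0.0972]
tool_rot: [2.289, 2.152, -0.0]
contact_force: [0.4, -0.5, 0.1]
gripper_width: 0.0001
finger_force: 0.2
```

Run:
```python
from g import *
from bench import r,viewer
import cv2
ob=r.get_obs(); plan(ob,[(-59,0,78),(-46,0,70),(-37,0,58),(-32,0,49),(-30,0,42),(-29,0,35)])
s=viewer.snapshot("side")
cv2.imwrite("pics/p2.png",cv2.resize(s["color"][170:340,240:420],None,fx=3,fy=3))
```

```text
t 3.05 tcp tray [-75.373  -1.69   97.184] tool axes in tray (cols):
 [[-1.     0.002  0.   ]
 [ 0.002  1.    -0.   ]
 [-0.    -0.    -1.   ]] 
F tray [0.439 0.449 0.071] 5.4595986156181436e-05
turn units [-0.002  0.003 -0.02 ]
(-59, 0, 78) [-0.409  0.043  0.13 ]
(-46, 0, 70) [-0.734  0.044  0.33 ]
(-37, 0, 58) [-0.959  0.044  0.63 ]
(-32, 0, 49) [-1.084  0.044  0.855]
(-30, 0, 42) [-1.134  0.044  1.03 ]
(-29, 0, 35) [-1.159  0.045  1.205]
```

View pics/p2.png

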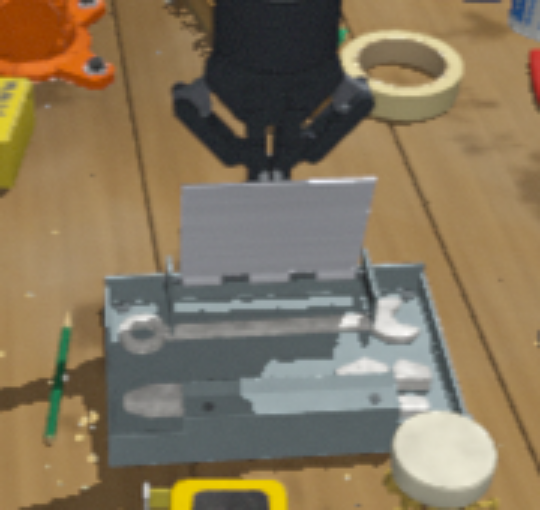

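The cover is now just past upright and the fingers are behind it. I'll continue along the arc.

Emit:
play_rows:
  deltas:
    - [0,[-0.2,0.04,0.05],[0,0,0]]
    - [0,[-0.41,0.04,0.13],[0,0,0]]
    - [0,[-0.57,0.04,0.22],[0,0,0]]
    - [0,[-0.73,0.04,0.33],[0,0,0]]
    - [0,[-0.86,0.04,0.48],[0,0,0]]
    - [0,[-0.96,0.04,0.63],[0,0,0]]
    - [0,[-1.03,0.04,0.75],[0,0,0]]
    - [0,[-1.08,0.04,0.86],[0,0,0]]
    - [0,[-1.11,0.04,0.95],[0,0,0]]
    - [0,[-1.13,0.04,1.03],[0,0,0]]
    - [0,[-1.13,0.04,1.12],[0,0,0]]
    - [0,[-1.13,0.04,1.15],[0,0,0]]

```text
clock: 4.6
eef_pos: [0.5368, 0.0117, 0.0514]
tool_rot: [2.286, 2.152, -0.002]
contact_force: [-1.0, -3.6, 5.2]
gripper_width: -0.0001
finger_force: 2.8
```

Run:
```python
from g import *
from bench import r,viewer
import cv2
ob=r.get_obs(); plan(ob,[(-29,0,35),(-29,0,33)])
s=viewer.snapshot("side")
cv2.imwrite("pics/p3.png",cv2.resize(s["color"][170:340,240:420],None,fx=3,fy=3))
```

```text
t 4.6 tcp tray [-29.445   0.311  51.393] tool axes in tray (cols):
 [[-1.     0.     0.002]
 [ 0.     1.     0.001]
 [-0.002  0.001 -1.   ]] 
F tray [ 3.677 -0.814  5.2  ] -9.454968000855494e-05
turn units [ 0.007  0.023 -0.004]
(-29, 0, 35) [-0.011 -0.008  0.06 ]
(-29, 0, 33) [-0.011 -0.008  0.11 ]
```

View pics/p3.png

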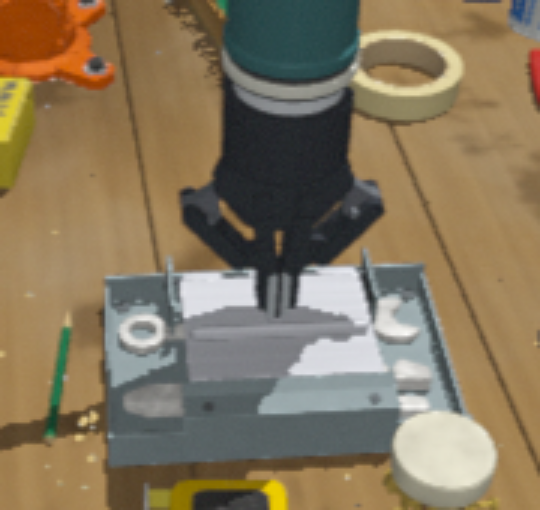

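The cover is nearly flat and still short of the lip. I'll press it fully down.

Emit:
play_rows:
  deltas:
    - [0,[0,0,0.06],[0,0,0]]
    - [0,[0,0,0.1],[0,0,0]]
    - [0,[0,0,0.1],[0,0,0]]

```text
clock: 5.03
eef_pos: [0.5369, 0.0116, 0.0487]
tool_rot: [2.286, 2.152, -0.002]
contact_force: [-4.5, -5.1, 14.3]
gripper_width: 0.0002
finger_force: 7.0
```

Run:
```python
from g import *
from bench import r
ob=r.get_obs(); plan(ob,[(-19,0,33)])
```

```text
t 5.03 tcp tray [-29.361   0.481  48.748] tool axes in tray (cols):
 [[-1.     0.     0.002]
 [ 0.     1.     0.001]
 [-0.002  0.001 -1.   ]] 
F tray [ 5.378 -4.22  14.346] 0.00016697667974860245
turn units [ 0.006  0.025 -0.002]
(-19, 0, 33) [-0.259 -0.012  0.044]
```

The tip is at 34.75 mm with 14 N down, so the cover is on its hard stop. Now I slide it along against the rib.

Emit:
play_rows:
  deltas:
    - [0,[-0.07,0,0],[0,0,0]]
    - [0,[-0.14,0,0],[0,0,0]]
    - [0,[-0.21,0,0],[0,0,0]]
    - [0,[-0.28,0,0],[0,0,0]]
    - [0,[-0.35,0,0],[0,0,0]]
    - [0,[-0.42,0,0],[0,0,0]]
    - [0,[-0.48,0,0],[0,0,0]]
    - [0,[-0.48,0,0],[0,0,0]]

```text
clock: 6.02
eef_pos: [0.5358, -0.0054, 0.0487]
tool_rot: [-2.289, -2.151, -0.002]
contact_force: [-2.9, 4.7, 14.5]
gripper_width: 0.0
finger_force: 6.8
```

Run:
```python
from g import *
from bench import r,viewer
import cv2
ob=r.get_obs(); plan(ob,[(8,0,33)])
s=viewer.snapshot("side")
cv2.imwrite("pics/p4.png",cv2.resize(s["color"][170:340,240:420],None,fx=3,fy=3))
```

```text
t 6.03 tcp tray [-12.274   0.358  48.711] tool axes in tray (cols):
 [[-1.     0.002 -0.001]
 [ 0.002  1.     0.001]
 [ 0.001  0.001 -1.   ]] 
F tray [-4.492 -3.137 14.517] 2.2163829043206082e-05
turn units [ 0.007 -0.017 -0.018]
(8, 0, 33) [-0.507 -0.008  0.042]
```

View pics/p4.png

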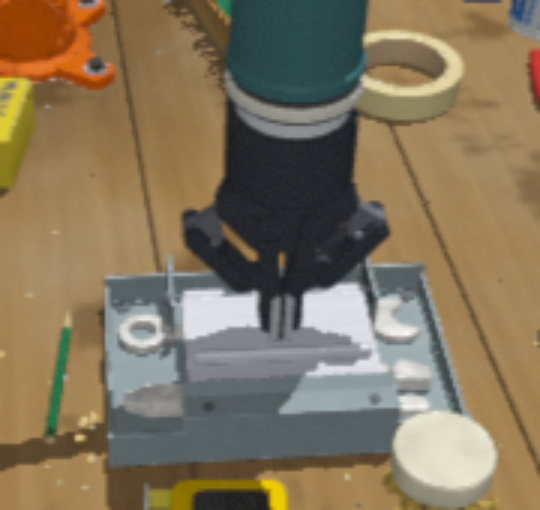

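The cover is sliding and stays flat. I'll push on towards the stop and watch the force.

Emit:
play_rows:
  deltas:
    - [0,[-0.07,0,0],[0,0,0]]
    - [0,[-0.14,0,0],[0,0,0]]
    - [0,[-0.21,0,0],[0,0,0]]
    - [0,[-0.28,0,0],[0,0,0]]
    - [0,[-0.35,0,0],[0,0,0]]
    - [0,[-0.42,0,0],[0,0,0]]
    - [0,[-0.42,0,0],[0,0,0]]

```text
clock: 6.95
eef_pos: [0.5359, -0.0218, 0.0487]
tool_rot: [2.289, 2.151, 0.006]
contact_force: [-0.1, 5.7, 9.7]
gripper_width: 0.0001
finger_force: 5.0
```

Run:
```python
from g import *
from bench import r,viewer
ob=r.get_obs(); plan(ob,[(8,0,33)])
```

```text
t 6.95 tcp tray [ 4.059  1.49  48.721] tool axes in tray (cols):
 [[-1.     0.002 -0.002]
 [ 0.002  1.     0.003]
 [ 0.002  0.003 -1.   ]] 
F tray [-5.721 -0.449  9.743] 6.037889282883969e-05
turn units [ 0.037 -0.026 -0.024]
(8, 0, 33) [-0.099 -0.037  0.043]
```

Emit:
play_rows:
  deltas:
    - [0,[-0.06,0,0],[0,0,0]]
    - [0,[-0.12,0,0],[0,0,0]]
    - [0,[-0.18,0,0],[0,0,0]]
    - [0,[-0.18,0,0],[0,0,0]]

```text
clock: 7.45
eef_pos: [0.5358, -0.0245, 0.0486]
tool_rot: [-2.289, -2.145, -0.015]
contact_force: [2.4, 25.8, 8.7]
gripper_width: -0.0001
finger_force: 15.0
```

Run:
```python
from g import *
from bench import r,viewer
ob=r.get_obs(); plan(ob,[(8,0,33)])
```

```text
t 7.45 tcp tray [ 6.733  1.54  48.602] tool axes in tray (cols):
 [[-1.     0.005 -0.01 ]
 [ 0.005  1.     0.003]
 [ 0.01   0.003 -1.   ]] 
F tray [-25.937   0.835   8.655] -6.055863529594401e-05
turn units [ 0.038 -0.113 -0.056]
(8, 0, 33) [-0.032 -0.038  0.04 ]
```

It is hard on the stop at 26 N. I'll ease off the rib, lift away and check.

Emit:
play_rows:
  deltas:
    - [0,[0.08,0,-0.04],[0,0,0]]
    - [0,[0.15,0,-0.2],[0,0,0]]
    - [0,[0.2,0,-0.8],[0,0,0]]
    - [0,[0.3,0,-2],[0,0,0]]
    - [0,[1.5,0,-3.5],[0,0,0]]
    - [0,[3,0,-4],[0,0,0]]
    - [0,[4,0,-4],[0,0,0]]
    - [0,[4,0,-4],[0,0,0]]

```text
clock: 8.45
eef_pos: [0.5438, 0.1323, 0.2077]
tool_rot: [2.284, 2.157, 0.002]
contact_force: [-0.9, 0.2, -1.0]
gripper_width: -0.0001
finger_force: 0.0
```

Run:
```python
from g import *
from bench import r,viewer
import cv2
ob=r.get_obs(); state(ob)
s=viewer.snapshot("side")
cv2.imwrite("pics/p5.png",cv2.resize(s["color"][170:340,240:420],None,fx=3,fy=3))
```

```text
t 8.45 tcp tray [-150.226    0.027  207.691] tool axes in tray (cols):
 [[-1.    -0.003 -0.   ]
 [-0.003  1.     0.001]
 [ 0.     0.001 -1.   ]] 
F tray [-0.195 -0.884 -1.003] -6.0582513640712384e-05
```

View pics/p5.png

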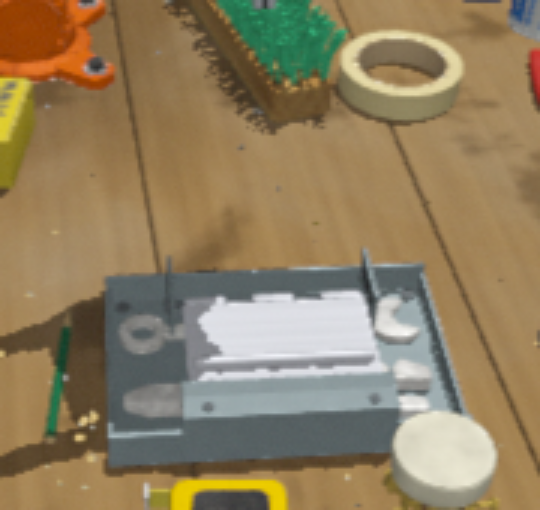

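The cover lies flat with its edge under the lip. The rib is near row 365 of the crop, the lip holds the cover down, and the arm is clear. Handing in.

```bash
python3 -c "
from bench import ticket
print(ticket.job_done())"
```

```text
the job is handed in; nothing more can be done
None
```

The spanner tray is closed: the cover was pushed flat and slid to its stop, the last picture shows the lip holding it down with the arm clear, and the job is handed in, though no verdict was returned.

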